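Close up the cutlery chest

TASK

The banquet table is laid, so close up the cutlery chest: with the fingertips, gently push both open drawers fully home and push the sliding lid fully shut over the teaspoon tray, in any order. Only push: do not slam or grip anything or reach into the drawers, and leave the glasses, candle and other tableware standing where they are.

Things in the scene. Friction and masses are not known exactly. Their poses are not given: they have to be found in the camera images.
- chest: Dark wooden cutlery chest, fixed, 190 deep (x) x 360 wide (y) x 85 mm high without the lid sliding on its top. No handles. Origin: centre of its underside, on the table. x points from the drawer fronts to its back (away from the robot, turned up to 0.3 rad either way), y to the left seen from the robot, z up. Two brass rails 6 mm high, 8 wide, run along y on its top at x = -91 and 91 mm.
- chest_deck (a point): Point on the chest's closed left top (the deck, height 85 mm, y -10 to 180 mm of the chest), at chest x 0, y 85 mm. The open lid lies over the deck. The right half of the top is an open tray 10 mm deep with teaspoons; a brass end stop stands at its right end (chest y -174 to -180, top 109 mm above the table). Axes as the chest's.
- drawer_left (a joint): Opening of the left drawer (m): 0 = fully home (a hard stop), 0.10 = fully out. It slides straight along the chest's x axis, outwards to negative x, against about 2 N of friction, with no spring; it stays where it is left. Behind its front is an open plywood box of forks (floor, walls and back of the front: drawer_left_c1 to c7) that the fingers must stay out of.
- drawer_right (a joint): The same for the right drawer.
- drawer_left_front (a point): Middle of the left drawer's flat wooden front, on the outer face (towards the robot), 55 mm above the table; moves with the drawer. The front is 172 wide, 14 mm thick, from 9 to 73 mm above the table; a thin brass disc, centred 9 mm lower, marks it. With the drawer home the face lies at x = -101.5, y = 87.5 mm of the chest. Axes as the chest's.
- drawer_right_front (a point): The same for the right drawer (y = -87.5 mm of the chest).
- lid (a joint): Opening of the sliding lid (m): 0 = shut over the tray, against the brass end stop; 0.14 = fully open, over the deck. It slides straight along the chest's y axis, to positive y (left) as it opens, against about 2 N of friction, with no spring. It is held in its guides and cannot be lifted.
- lid_edge (a point): Middle of the lid's left (trailing, +y) edge face, to be pushed to shut it; 97.5 mm above the table, moves with the lid. The lid is a pale wooden slab 170 (chest x) x 166 (chest y) x 24 mm, its top 109.5 mm above the table, 0.5 mm clear of the deck. With the lid shut this point lies at y = -7 mm of the chest. Axes as the chest's.
- wineglass_a: Wine glass 165 mm high, 68 mm wide, left of the chest; its origin is the centre of its underside. Loose, to be left alone.
- wineglass_b: Wine glass 165 mm high, 68 mm wide, right of the chest; its origin is the centre of its underside. Loose, to be left alone.
- candle: White pillar candle, 64 mm across, 120 mm high, left of the chest; its origin is the centre of its underside. Loose, to be left alone.
- pepper_mill: Wooden pepper mill, 54 mm across, 155 mm high, right of the chest; its origin is the centre of its underside. Loose, to be left alone.
- napkin_ring: Brass napkin ring standing on its end, 44 mm across, 30 mm high, right of the chest; its origin is the centre of its underside. Loose, to be left alone.
- tealight_cup: Amber glass tea-light cup, 60 mm across, 50 mm high, left of the chest; its origin is the centre of its underside. Loose, to be left alone.

How it is judged:
By the outcome, as a careful person would: the job done as asked, in the order asked, and still so for the second after the job is handed in, with the robot touching nothing.
It also fails if it takes over 64 s, if anything falls off the work surface, if the arm or the gripper's body presses on something with over 40 N, if the wrist force passes 120 N, or if a joint passes its speed limit or range.

ROBOT

A 6-joint arm with a two-finger parallel gripper is mounted at the origin on the work surface. World frame = base frame: x ahead of the robot, y to its left, z up, the work surface at z = 0. Lengths are in m, angles in rad, forces in N, time in s.
With the tool pointing down it reaches from about 0.375 to 0.9 m from the base axis. Payload 3.1 kg.
Tool frame: the origin (TCP) lies midway between the tips of the shut fingers; the grasp point (between the pads) lies 19 mm behind it; z points along the fingers, y is the line along which they close (so a half turn about z gives the same grasp; the last joint's range is limited). The gripper opens to 87 mm and grips with 3 to 60 N. Pads are 19 mm wide; open, the fingers measure 117 mm over their backs; the gripper's body (75 mm by 190 mm) begins 51 mm behind the grasp point.
Start: joints at [1.063, 0.527, 1.433, -0, 1.181, -0.178], TCP at [0.202, 0.592, 0.223] pointing down, gripper open.
Joint ranges: [-3.08, 3.08], [-0.75, 2.2], [0.22, 2.44], [-1.43, 4.57], [0, 2.65], [-2.85, 2.85]. Speed limits (rad/s): [2.79, 2.79, 3.14, 3.14, 3.14, 3.14].

INTERFACE

Orientations are given as a unit quaternion [x, y, z, w].
In Python, from station import env, hand, solver, monitor, cams gives the robot as it stands. The module is installed in compiled form; this text tells all that it offers. Calls block until the motion is done:
- env.move_to(position, orientation): joint-space move of the TCP to a pose.
- env.move_linear(position, ori=None, speed=0.15, threshold=None): straight line of the TCP; ori=None keeps the orientation; speed is the mean speed in m/s. With threshold (N) it stops when the force on the tool has changed by that much, and returns True; else False.
- env.movej(angles): joint-space move.
- hand.let_go() and hand.grasp(squeeze=None): open the fingers fully, or close them until they stop; squeeze is the grip in N (None keeps the last).
- env.dwell(seconds).
- solver.inverse_kinematics(position, orientation): joint angles nearest the present ones, or None.
- monitor.get_obs(): the state.
- cams.get_image(name): name is "side" or "top"; returns the picture (480x640x3 uint8, red, green, blue); there is no depth.
- cams.calibration(name): a dict with "intrinsics" (3x3 intrinsics, pixels), "distortion" ([k1, k2, p1, p2, k3] as OpenCV has them; the pictures are not rectified), "T" (4x4, takes a point from camera to world coordinates). Camera axes: x right, y down, z forward; pixel columns grow to the right and rows downward; lengths in m; the calibration is good to about 2 mm. A picture is of the moment at which its call begins. calibration takes no time and is no camera call.
A pose or a line that the arm cannot do raises env.PlanningError and nothing moves.
- env.finish_job(): hands the job in; it is judged then, once.
The state is a dict: "time_s": time; "qpos": joint angles; "qvel": joint speeds; "effort": joint torques, N m; "position": TCP position; "eef_rot": TCP orientation; "contact_force": force on the tool from outside, world axes, zero at the start; "torque": the same for the moment, N m; "opening": opening from 0.0 (shut) to 1.0 (fully open); "finger_force": force on a finger pad.
Only numpy, scipy, OpenCV 4.12 (cv2) and the standard library are available. Lean on these libraries where they do the work, as an engineer would, in place of code of your own. Each camera call takes 0.05 s, during which the arm holds its last target. There are 200 camera calls.

## Working session

There is one attempt and no reset: what is moved stays moved. The work goes in short steps, each a Python script; the robot and the scene stay as the last script left them, time stands still between calls to the robot, and variables do not carry over. Pictures are saved under pics/ and viewed, at most 10 in all, crops included, and the job is handed in when it is done.

```bash
mkdir -p pics; python3 - <<'E'
from station import env,hand,solver,monitor,cams
import cv2
for n in ("side","top"):
    cv2.imwrite(f"pics/{n}0.png",cams.get_image(n)[:,:,::-1]); c=cams.calibration(n); print(n,c)
o=monitor.get_obs();print(o["time_s"],o["position"],o["eef_rot"])
E
```

```text
side {'intrinsics': array([[504.34113365,   0.        , 317.99073003],
       [  0.        , 504.34113365, 237.25052048],
       [  0.        ,   0.        ,   1.        ]]), 'distortion': array([0.02892037, 0.        , 0.        , 0.        , 0.        ]), 'T': array([[ 0.99733787, -0.02782938,  0.06739956,  0.47757851],
       [-0.07162662, -0.54713392,  0.83397488, -1.03049661],
       [ 0.01366758, -0.83658234, -0.5476707 ,  0.76922241],
       [ 0.        ,  0.        ,  0.        ,  1.        ]])}
top {'intrinsics': array([[537.79066349,   0.        , 315.27721401],
       [  0.        , 537.79066349, 237.21603925],
       [  0.        ,   0.        ,   1.        ]]), 'distortion': array([-0.08452587,  0.        ,  0.        ,  0.        ,  0.        ]), 'T': array([[ 0.01151477, -0.99178215,  0.12741887,  0.39924368],
       [-0.99979983, -0.01350442, -0.0147622 ,  0.03430968],
       [ 0.01636161, -0.12722338, -0.99173913,  1.43975053],
       [ 0.        ,  0.        ,  0.        ,  1.        ]])}
0.1 [0.20146715 0.59093797 0.22166419] [ 1.63648874e-01  9.86518172e-01 -9.17837782e-04 -3.15665018e-04]
```

View pics/top0.png

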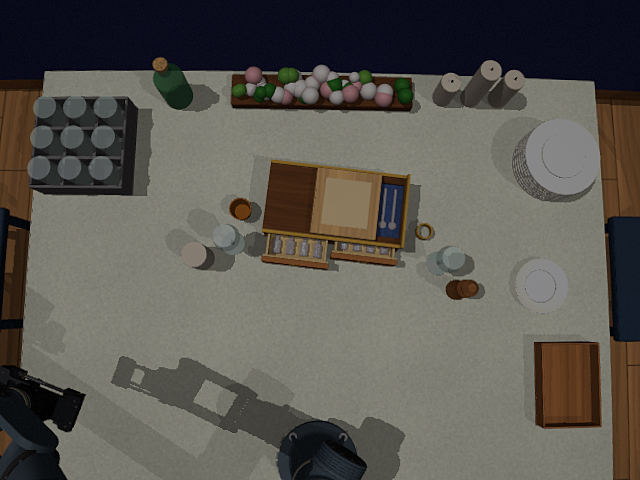

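View pics/side0.png

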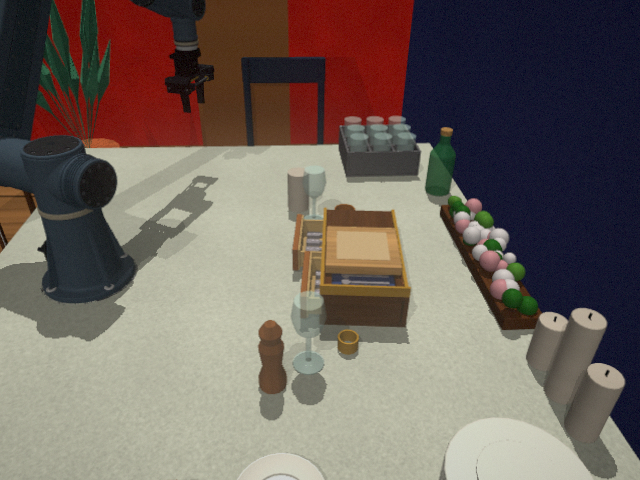

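The top view shows the chest at about (265–410, 160–248) px with both drawers partly out below it and the lid about half open. The candle and glass are at the left (~196–240), the mill, glass and ring at the right. I'll enlarge it.

```bash
python3 - <<'E'
import cv2
a=cv2.imread("pics/top0.png")[150:290,250:420]
cv2.imwrite("pics/topc.png",cv2.resize(a,None,fx=4.2,fy=4.2,interpolation=cv2.INTER_CUBIC))
E
```

```text
(no output)
```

View pics/topc.png

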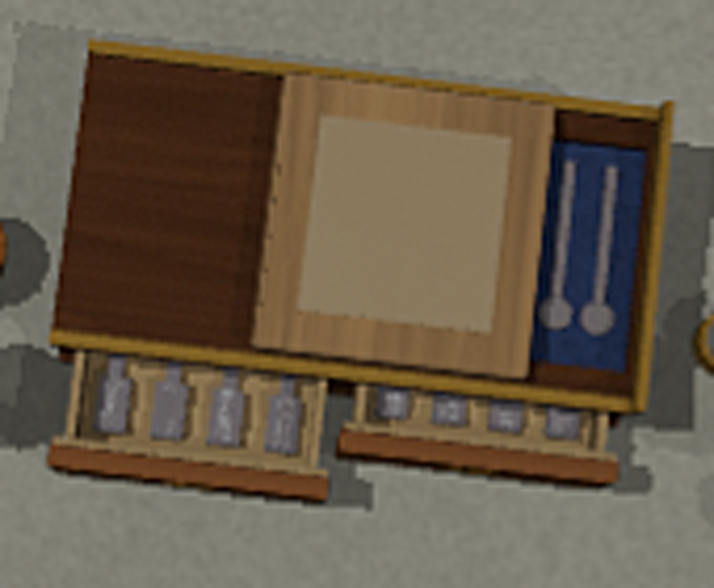

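```bash
cat > h.py <<'E'
import numpy as np, cv2
from station import env,hand,solver,monitor,cams
def proj(n,P):
    c=cams.calibration(n);T=np.linalg.inv(c["T"])
    return cv2.projectPoints(np.float64(P).reshape(-1,1,3),cv2.Rodrigues(T[:3,:3])[0],T[:3,3],c["intrinsics"],c["distortion"])[0][:,0]
def pix2w(n,uv,z):
    c=cams.calibration(n);T=c["T"]
    d=cv2.undistortPoints(np.float64(uv).reshape(-1,1,2),c["intrinsics"],c["distortion"])[:,0]
    r=np.c_[d,np.ones(len(d))]@T[:3,:3].T
    return T[:3,3]+r*((z-T[2,3])/r[:,2])[:,None]
def w(p,P):
    c,s=np.cos(p[2]),np.sin(p[2]); P=np.float64(P).reshape(-1,3)
    return np.c_[p[0]+c*P[:,0]-s*P[:,1],p[1]+s*P[:,0]+c*P[:,1],P[:,2]]
E
cat > fit.py <<'E'
from h import *
from scipy.optimize import least_squares
px=np.array([(90,41),(51,341),(285,73),(253,347),(553,107),(527,378),(674,102),(50,466),(327,498),(338,452),(617,482)])/4.2+[250,150]-.4
def pts(p):
    x,y,a,l,r,d=p; 
    return w(p,[(.095,.18,.091),(-.095,.18,.091),(.085,-.007+d,.1095),(-.085,-.007+d,.1095),(.085,-.173+d,.1095),(-.085,-.173+d,.1095),(.095,-.18,.109),
    (-.1015-l,.1735,.073),(-.1015-l,.0015,.073),(-.1015-r,-.0015,.073),(-.1015-r,-.1735,.073)])
f=least_squares(lambda p:(proj("top",pts(p))-px).ravel(),[.55,0,0,.05,.05,.07],loss="soft_l1")
print(f.x.round(4));print(f.fun.reshape(-1,2).round(1))
np.save("p.npy",f.x)
for n,uv,z in [("candle",(191,247),.12),("glassA",(226,232),.165),("cup",(238,204),.05),("glassB",(455,258),.165),("ring",(425,231),.03),("mill",(468,288),.155)]: print(n,pix2w("top",uv,z)[0].round(3), end=" ")
p=f.x;im=cams.get_image("side").copy()
P=np.r_[pts(p),w(p,[(-.095,.18,0),(-.095,-.18,0),(.095,-.18,0),(-.1015-p[4],-.1735,.009),(-.1015-p[3],.1735,.009)])]
im=cv2.resize(im[130:400,220:440],None,fx=2.2,fy=2.2)
for u in proj("side",P): cv2.circle(im,tuple(int(v) for v in (u-[220,130])*2.2),3,(0,255,0),1)
cv2.imwrite("pics/sidefit.png",im[:,:,::-1])
E
python3 fit.py
```

```text
[ 0.6607 -0.0376 -0.1046  0.0647  0.0351  0.0656]
[[-0.3 -0.2]
 [-0.6  0.8]
 [-0.3 -0.5]
 [-0.5  0.1]
 [ 0.7 -0.9]
 [ 0.2  0.5]
 [ 0.4  0. ]
 [-0.8 -0.2]
 [ 0.3  0.1]
 [ 0.2 -0.3]
 [ 0.5  0.4]]
candle [0.54  0.321 0.12 ] glassA [0.573 0.229 0.165] cup [0.663 0.218 0.05 ] glassB [ 0.517 -0.321  0.165] ring [ 0.601 -0.279  0.03 ] mill [ 0.446 -0.354  0.155]
```

View pics/sidefit.png

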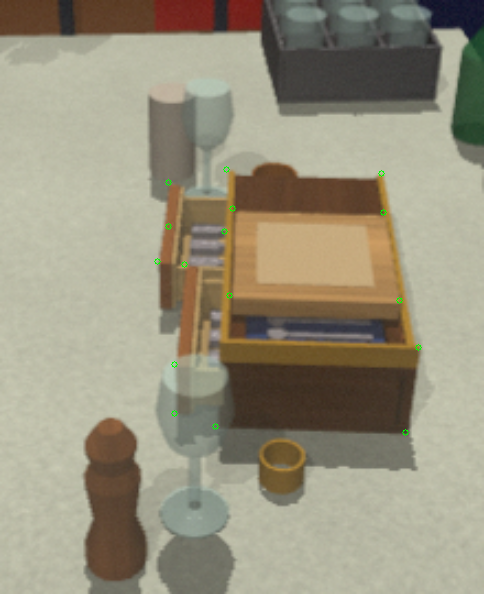

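The green fit points lie within about 2 px of the chest corners, lid edge and drawer-front edges. The side view puts things roughly 4 mm further in x, and contact sensing will take up that difference. Next I push the left drawer.

```bash
cat >> h.py <<'E'
p=np.load("p.npy") if __import__("os").path.exists("p.npy") else None
def q(dirn):  # tool down, tool y at angle dirn (chest frame)
    a=(np.pi/2+dirn+p[2])/2
    return [np.cos(a),np.sin(a),0,0]
def W(x,y,z): return w(p,(x,y,z))[0]
def C(P):
    d=np.array(P[:2])-p[:2];c,s=np.cos(p[2]),np.sin(p[2])
    return np.r_[c*d[0]+s*d[1],-s*d[0]+c*d[1],P[2]]
def st(m):
    o=monitor.get_obs(); print(m,"t",round(o["time_s"],2),"chest",C(o["position"]).round(4),"F",np.round(o["contact_force"],1),flush=True)
def drawer(y,opening):
    Q=q(np.pi/2); x0=-.1015-opening-.010
    env.move_to(W(x0-.045,y,.25),Q); st("above")
    env.move_linear(W(x0-.045,y,.056),speed=.15)
    env.move_linear(W(x0-.008,y,.056),speed=.1,threshold=5); st("near")
    print(env.move_linear(W(-.1115-.014,y,.056),speed=.035,threshold=9)); st("mid")
    print(env.move_linear(W(-.1115+.016,y,.056),speed=.015,threshold=9)); st("end")
def back(y):
    x=C(monitor.get_obs()["position"])[0]
    env.move_linear(W(x-.04,y,.056),speed=.08)
    env.move_linear(W(x-.04,y,.25),speed=.2); st("up")
E
python3 - <<'E'
from h import *
o=monitor.get_obs()
hand.grasp(10)
env.move_linear(np.array(o["position"])+[0,0,.05]); st("s")
drawer(.0875,p[3])
E
```

```text
s t 2.15 chest [-0.5224  0.5772  0.2718] F [-0.5  0.   0.1]
above t 4.22 chest [-0.2212  0.088   0.25  ] F [-0.1 -0.6 -0.1]
near t 6.17 chest [-0.1848  0.0875  0.0562] F [ 0.6  0.4 -0.2]
False
mid t 8.0 chest [-0.1255  0.0875  0.056 ] F [-1.7 -0.1 -0.6]
True
end t 9.18 chest [-0.111   0.0875  0.0555] F [ 0.9 -0.7 -0.6]
```

```bash
python3 - <<'E'
from h import *
print(env.move_linear(W(-.1115+.016,.0875,.056),speed=.01,threshold=9)); st("again")
back(.0875)
drawer(-.0875,p[4])
print(env.move_linear(W(-.1115+.016,-.0875,.056),speed=.01,threshold=9)); st("again")
back(-.0875)
cv2.imwrite("pics/s1.png",cams.get_image("side")[:,:,::-1])
a=cams.get_image("top")[150:290,250:420,::-1]
cv2.imwrite("pics/t1.png",cv2.resize(a,None,fx=4.2,fy=4.2,interpolation=cv2.INTER_CUBIC))
for d in (0,np.pi):
    print(solver.inverse_kinematics(W(0,p[5]+.05,.0975),q(d)),solver.inverse_kinematics(W(0,0,.0975),q(d)))
E
```

```text
True
again t 10.03 chest [-0.1112  0.0875  0.0545] F [-0.6 -0.4 -0.3]
up t 11.78 chest [-0.152   0.0875  0.249 ] F [-0.5  0.1  0.1]
above t 12.53 chest [-0.1916 -0.087   0.2495] F [-0.   0.   0.8]
near t 14.49 chest [-0.1551 -0.0873  0.0562] F [ 0.2 -0.1  0.2]
False
mid t 15.47 chest [-0.125  -0.0876  0.056 ] F [-1.5  0.  -0.4]
True
end t 16.64 chest [-0.1111 -0.0872  0.0554] F [-0.3 -0.1  0.1]
True
again t 17.41 chest [-0.1113 -0.0869  0.0547] F [ 0.3  0.7 -0.3]
up t 19.17 chest [-0.152  -0.0872  0.249 ] F [ 0.1  0.2 -0.2]
[-5.02302713e-02  7.41248507e-01  1.39037664e+00 -4.44089210e-16
  1.00996750e+00  5.43700562e-02] [-2.25435357e-01  7.23699066e-01  1.43376649e+00 -4.44089210e-16
  9.84127101e-01 -1.20835029e-01]
None None
```

View pics/t1.png

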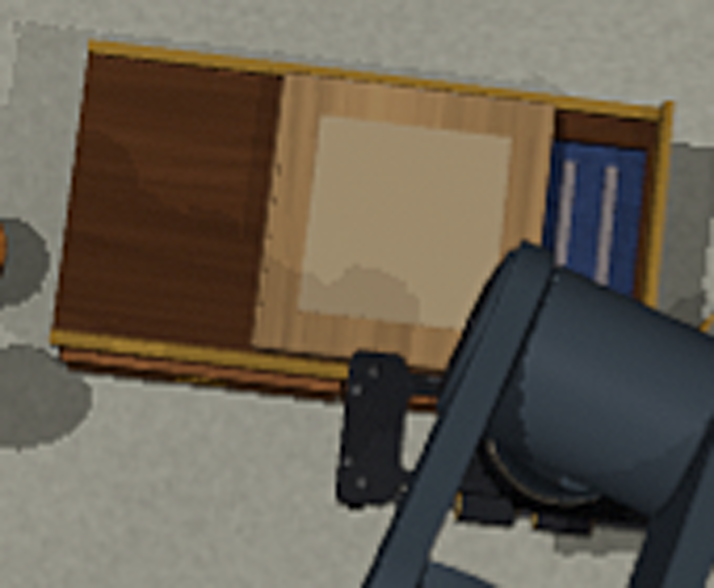

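Both drawers are home: the left front sits flush at the chest face, and both were force-confirmed against the hard stop. The lid edge is unchanged, running from crop px (285,73) to (253,347). Next I push the lid.

```bash
python3 - <<'E'
from h import *
Q=q(0); y0=-.007+p[5]+.010
env.move_to(W(0,y0+.04,.25),Q); st("above")
env.move_linear(W(0,y0+.04,.099),speed=.12,threshold=8)
env.move_linear(W(0,y0+.008,.099),speed=.08,threshold=5); st("near")
print(env.move_linear(W(0,.017,.099),speed=.035,threshold=9)); st("mid")
print(env.move_linear(W(0,-.014,.099),speed=.015,threshold=9)); st("end")
print(env.move_linear(W(0,-.014,.099),speed=.01,threshold=9)); st("again")
y=C(monitor.get_obs()["position"])[1]
env.move_linear(W(0,y+.03,.099),speed=.08)
env.move_linear(W(0,y+.03,.28),speed=.2)
env.move_to([.38,0.0,.35],Q); st("up")
cv2.imwrite("pics/s2.png",cams.get_image("side")[:,:,::-1])
a=cams.get_image("top")[150:310,180:490,::-1]
cv2.imwrite("pics/t2.png",cv2.resize(a,None,fx=2.5,fy=2.5,interpolation=cv2.INTER_CUBIC))
E
```

```text
above t 20.96 chest [-2.000e-04  1.082e-01  2.497e-01] F [-0.4  0.5 -0.1]
near t 22.92 chest [0.0001 0.0759 0.099 ] F [0.  1.2 0.8]
False
mid t 24.77 chest [-0.0001  0.0169  0.099 ] F [-1.4  1.1 -0.6]
True
end t 25.88 chest [-0.0004  0.004   0.0986] F [0.5 0.4 0.3]
True
again t 26.62 chest [-0.0018  0.0041  0.0973] F [0.9 0.6 0.3]
up t 29.33 chest [-0.2817  0.0079  0.3501] F [ 0.1 -0.7 -0.5]
```

View pics/t2.png

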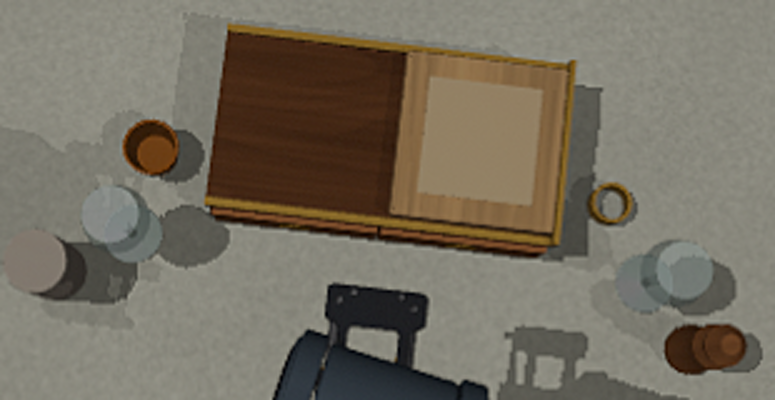

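View pics/s2.png

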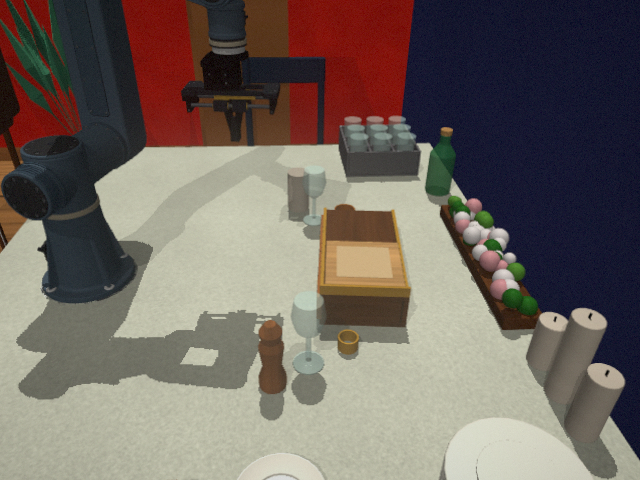

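Both pictures show the lid against the end stop (top crop, right edge ~(570,65)–(555,235)) and both drawer fronts flush below the chest's front rail. The glasses, candle, mill, ring and cup stand where they were.

```bash
python3 -c "
from station import env
print(env.finish_job())"
```

```text
the job is handed in; nothing more can be done
None
```

Both drawers and the lid were pushed gently against their stops, the tableware was left standing where it was, and the job is handed in at about 29 s of the 64 s allowed.

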